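# Make up a parts kit: three wheels and a cover

## Task

Finish packing the kit in the open grey tray: bring the white wheels in its wide bay to exactly three, counting any wheel that already lies there, and slide the yellow cover up out of the slotted rack and stand it upright in the tray's narrow pocket. Leave the spare wheels, the other covers and everything else, including any other part already in the tray, where they are.

Things in the scene. Friction and masses are not known exactly. Their poses are not given: they have to be found in the camera images.
- kit_tray: grey open tray fixed to the desk, 130 mm (x) by 160 mm (y), 30 mm high, floor and walls 4 mm thick; origin at the centre of its underside. A wall along x parts it into a wide wheel bay (y -76 to +56 mm) and a narrow cover pocket (y +60 to +76 mm)
- wheel_bay (a point): centre of the floor of the wide wheel bay, 122 mm (x) by 132 mm (y) inside, 26 mm deep; axes as the tray's
- cover_pocket (a point): centre of the floor of the narrow cover pocket, 122 mm (x) by 16 mm (y) inside, 26 mm deep; axes as the tray's; a cover stands in it with its width along x
- cover_rack: black slotted rack fixed to the desk, 104 mm (x) by 138 mm (y); origin at the centre of its underside. Three upright slots at y = -46, 0 and +46 mm, each 11 mm wide, open at the top, slot floor 8 mm and slot walls 36 mm above the desk; a cover stands 42 mm proud of its slot
- yellow_cover: yellow printed cover plate, 80 mm wide (its x), 8 mm thick (its y), 70 mm high (its z), 50 g; origin at the centre of its lower edge; starts upright in one of the three slots of the rack, which one varies
- grey_cover: grey printed cover plate, 80 mm wide (its x), 8 mm thick (its y), 70 mm high (its z), 50 g; origin at the centre of its lower edge; starts upright in one of the three slots of the rack, which one varies
- green_cover: green printed cover plate, 80 mm wide (its x), 8 mm thick (its y), 70 mm high (its z), 50 g; origin at the centre of its lower edge; starts upright in one of the three slots of the rack, which one varies
- wheel_1: white printed gear-edged wheel, a disc 30 mm in diameter and 10 mm high lying flat; origin at the centre of its underside; all five wheels are alike. It may start on the desk or already in the tray's wheel bay
- wheel_2: white printed gear-edged wheel, a disc 30 mm in diameter and 10 mm high lying flat; origin at the centre of its underside; all five wheels are alike. It may start on the desk or already in the tray's wheel bay
- wheel_3: white printed gear-edged wheel, a disc 30 mm in diameter and 10 mm high lying flat; origin at the centre of its underside; all five wheels are alike. It may start on the desk or already in the tray's wheel bay
- wheel_4: white printed gear-edged wheel, a disc 30 mm in diameter and 10 mm high lying flat; origin at the centre of its underside; all five wheels are alike. It may start on the desk or already in the tray's wheel bay
- wheel_5: white printed gear-edged wheel, a disc 30 mm in diameter and 10 mm high lying flat; origin at the centre of its underside; all five wheels are alike. It may start on the desk or already in the tray's wheel bay
- blue_toggle: blue printed cross-shaped part, 22 x 38 (y) x 11 mm, origin at the centre of its underside; not a wheel; may lie on the desk or in the wheel bay; to be left alone
- ivory_block: ivory printed block 26 x 40 (y) x 12 mm, origin at the centre of its underside; bystander on the desk
- black_eraser: black block 22 x 48 (y) x 16 mm, origin at the centre of its underside; bystander on the desk
- red_clip: red printed bar 12 x 42 (y) x 8 mm, origin at the centre of its underside; bystander on the desk
- figure: ivory statuette, base 42 x 47 mm, 138 mm tall, standing upright on the desk; origin at the centre of its underside; bystander
There are look-alikes about, which are no part of the job. Of the things like the yellow_cover, leave any that is blue; of the rest the larger one is meant.

How it is judged:
By the outcome, as a careful person would: the job done as asked, in the order asked, and still so for the second after the job is handed in, with the robot touching nothing.
It also fails if it takes over 72 s, if anything falls off the work surface, if the arm or the gripper's body presses on something with over 40 N, if the wrist force passes 120 N, or if a joint passes its speed limit or range.

## Robot

A 6-joint arm with a two-finger parallel gripper is mounted at the origin on a cart in front of the work surface, level with it; the furniture and walls round the work are solid. World frame = base frame: x ahead of the robot, y to its left, z up, the work surface at z = 0. Lengths are in mm, angles in degrees, forces in N, time in s.
With the tool pointing down it reaches from about 250 to 800 mm from the base axis. Payload 8.5 kg.
Tool frame: the origin (TCP) lies at the centre of the arm's flange, where the gripper is bolted on; the fingertips stand 173 mm ahead of it and the grasp point (between the pads) lies 155 mm ahead of it; z points along the fingers, y is the line along which they close (so a half turn about z gives the same grasp; the last joint's range is limited). The gripper opens to 85 mm and grips with 20 to 120 N. Pads are 22 mm wide; open, the fingers measure 114 mm over their backs; the gripper's body (76 mm by 85 mm) begins 54 mm behind the grasp point. The pads swing forward as they close: fully open they stand 13 mm farther back than shut.
Start: joints at [76.948, 13.648, -0.773, 75.585, 0, 90], TCP at [118.556, 511.412, 404.676] pointing down, gripper open.
Joint ranges: [-152.45, 152.45], [-59.26, 108.67], [-65.41, 83.53], [-104.44, 129.93], [-82.83, 76.93], [-180, 180]. Speed limits (degrees/s): [127.2, 127.2, 159.86, 180, 180, 180].

## Interface

Orientations are given as [roll, pitch, yaw] about the fixed x, y, z axes, in that order (R = Rz(yaw) Ry(pitch) Rx(roll)).
In Python, from cell import get_state, camera, hand_in gives the robot as it stands. The module is installed in compiled form; this text tells all that it offers.
- The arm moves only by the tool move_arm, never from a script. Its argument "series" is a list of rows, each an object of numbers: "dx", "dy", "dz": the shift along the tool's x, y, z in m; "rx", "ry", "rz": the turn, a rotation vector about the tool's x, y, z in rad; "hand": the opening, from 0 (shut) to 1 (fully open). In form: [{"dx": .., "dy": .., "dz": .., "rx": .., "ry": .., "rz": .., "hand": ..}, ...]. A call has 1 to 10 rows; each row shifts and turns the commanded pose from where the row before left it, along the tool's axes as they then stand; what a row does not reach is not made up. A row lasts 1/8 s, in which the tool goes at most 62.5 mm and 10.7 degrees, less where a joint would pass 70% of its speed; a pose out of reach is approached as far as the arm can. A call is refused whole if a number of a shift passes 0.0625 or a number of a turn 0.188, either way. A call with a gripper value outside its range is refused whole. The fingers move at their own pace and stop on an object; the grip force is fixed at half the most. Time passes only in rows, so rows that do not move let the fingers close. It gives the time, the measured TCP pose, the force, the opening and the grip force at its end, in the units of the state.
- get_state(): the state, without advancing time (a new reading comes with each control period).
- camera(name): name is "side" or "top"; returns a dict with "frame" (400x640x3 uint8, red, green, blue), "z_map" (400x640 float32, mm along the optical axis (not along the pixel's ray), 0 where there is no reading), "fx", "fy", "cx", "cy" (pixels), "cam_to_world" (4x4, takes a point from camera to world coordinates). Camera axes: x right, y down, z forward; pixel columns grow to the right and rows downward; lengths in mm; the calibration is good to about 2 mm. A picture is of the moment at which its call begins.
- hand_in(): hands the job in; it is judged then, once.
The state is a dict: "time_s": time; "q": joint angles; "qvel": joint speeds; "tau": joint torques, N m; "tcp_pos": TCP position; "eef_rot": TCP orientation; "wrist_force": force on the tool from outside, world axes, zero at the start; "torque": the same for the moment, N m; "width": finger opening in mm; "grip_force": force on a finger pad.
Only numpy, scipy, OpenCV 4.12 (cv2) and the standard library are available. Lean on these libraries where they do the work, as an engineer would, in place of code of your own. Each camera call takes 0.05 s, during which the arm holds its last target. There are 200 camera calls.

## Working session

There is one attempt and no reset: what is moved stays moved. The work goes in short steps, Python scripts to look and compute and a tool call to move; the robot and the scene stay as the last step left them, time stands still between calls to the robot, and variables do not carry over. Pictures are saved under pics/ and viewed, at most 10 in all, crops included, and the job is handed in when it is done.

Besides the shell and the picture viewer there is one more tool, called after ">>>" in YAML: its name, and indented under it one key for each argument. move_arm: Moves the arm, as the interface text tells. Its arguments: {"type":"object","properties":{"series":{"type":"array"}},"required":["series"]}

```bash
mkdir -p pics
cat > h.py <<'E'
import numpy as np, cv2
from cell import get_state, camera, hand_in
def snap(n,f):
    c=camera(n); cv2.imwrite(f'pics/{f}.png',c['frame'][:,:,::-1]); np.savez(f'{f}.npz',**c); return c
def pt(c,u,v):
    z=float(np.median(c['z_map'][v-1:v+2,u-1:u+2])); p=np.array([(u-c['cx'])/c['fx']*z,(v-c['cy'])/c['fy']*z,z,1]); return (c['cam_to_world']@p)[:3].round(1)
E
python3 - <<'E'
from h import *
for n in('top','side'): c=snap(n,n+'0'); print(c['cam_to_world'].round(2).tolist(),c['fx'])
s=get_state(); print(s)
E
```

```text
[[-0.05, -0.98, 0.2, 228.84], [-1.0, 0.04, -0.01, -33.41], [0.0, -0.2, -0.98, 1273.41], [0.0, 0.0, 0.0, 1.0]] 424.55844427804413
[[1.0, -0.01, 0.04, 432.47], [-0.04, -0.38, 0.92, -1020.22], [0.0, -0.92, -0.38, 469.15], [0.0, 0.0, 0.0, 1.0]] 409.0963512617534
{'time_s': 0.1, 'q': array([ 7.69479758e+01,  1.36764716e+01, -8.11713441e-01,  7.55831119e+01,
        7.51891764e-04,  9.00012369e+01]), 'qvel': array([ 0.01101521, -0.02781703,  0.14411412, -0.07300861,  0.00894488,
       -0.02206009]), 'tau': array([ 1.62904013e-03, -5.39721715e+01,  3.46998560e+01,  1.33945257e-02,
        9.81160429e-05,  1.62492944e-05]), 'tcp_pos': array([118.52902569, 511.29487311, 404.15407432]), 'eef_rot': array([-1.79928703e+02, -7.50352071e-04,  1.66946738e+02]), 'wrist_force': array([-0.0953787,  0.2143012,  0.4430624]), 'torque': array([-0.01482138,  0.00686167, -0.02592876]), 'grip_force': 0.0, 'width': 85.6298962997177}
```

View pics/top0.png

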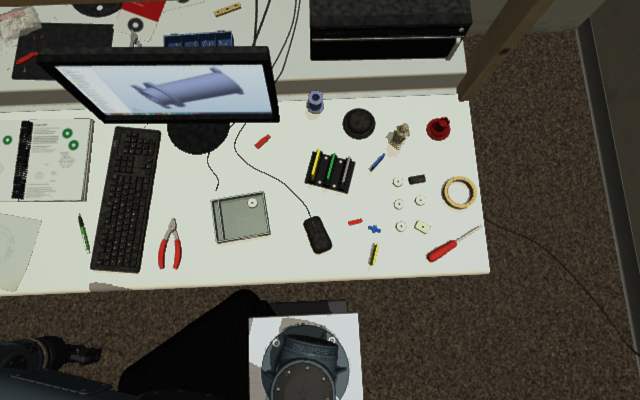

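View pics/side0.png

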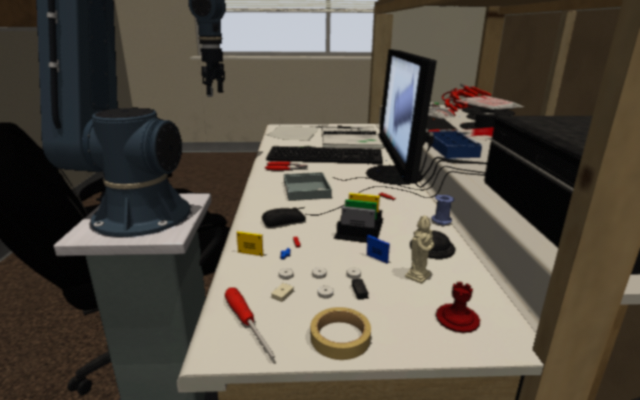

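Run:
```python
from h import *
c=dict(np.load('top0.npz'))
im=c['frame'][130:270,200:480,::-1]
cv2.imwrite('pics/crop0.png',cv2.resize(im,None,fx=2.85,fy=2.85,interpolation=cv2.INTER_CUBIC))
# white wheel/other blobs by height on the desk
H,W=c['z_map'].shape; u,v=np.meshgrid(np.arange(W),np.arange(H)); z=c['z_map']
P=np.stack([(u-c['cx'])/c['fx']*z,(v-c['cy'])/c['fy']*z,z,np.ones_like(z)],-1)@c['cam_to_world'].T
m=((P[...,2]>4.5)&(P[...,2]<180)&(z>0)); m[:130]=0;m[270:]=0;m[:,:200]=0;m[:,480:]=0
n,l,st,ce=cv2.connectedComponentsWithStats(m.astype(np.uint8),connectivity=4)
for i in range(1,n):
    if st[i,4]<12: continue
    q=P[l==i]; print(ce[i].round(),st[i,4],'min',q[:,:3].min(0).round(),'max',q[:,:3].max(0).round(),'mean',q[:,:3].mean(0).round(1),c['frame'][l==i].mean(0).round())
```

```text
[211. 139.] 491 min [650. 212.   5.] max [725. 300.  26.] mean [693.8 264.   11.9] [21. 21. 21.]
[359. 133.] 181 min [ 677. -244.    5.] max [ 709. -153.   33.] mean [ 692.9 -199.1   13.4] [30. 29. 26.]
[399. 138.] 252 min [ 639. -342.    5.] max [ 681. -289.  128.] mean [ 656.  -311.3   60. ] [104.  99.  76.]
[438. 134.] 153 min [ 664. -477.    5.] max [ 697. -415.   28.] mean [ 680.6 -445.7   11.2] [86. 19. 17.]
[262. 141.] 73 min [663.  83.   5.] max [703. 128.  14.] mean [681.8 106.3   7.7] [162.  53.  42.]
[329. 171.] 1364 min [ 504. -178.    5.] max [641. -20.  82.] mean [570.2 -99.2  27.2] [46. 51. 35.]
[377. 162.] 63 min [ 571. -266.    5.] max [ 615. -225.   54.] mean [ 590.6 -245.1   38. ] [ 51.  73. 120.]
[417. 179.] 123 min [ 525. -390.    5.] max [ 554. -342.   22.] mean [ 537.4 -365.6   14.4] [52. 50. 44.]
[460. 192.] 469 min [ 441. -540.    5.] max [ 547. -440.   31.] mean [ 489.1 -489.6   21.1] [154. 134.  88.]
[398. 181.] 63 min [ 521. -322.    5.] max [ 548. -293.   16.] mean [ 533.7 -307.4   10.2] [195. 200. 182.]
[217. 185.] 16 min [529. 243.   5.] max [567. 250. 
[... 506 characters left out ...]
4.   9.] mean [456.  166.9   6.3] [138. 146. 130.]
[356. 221.] 40 min [ 408. -188.    5.] max [ 423. -156.   12.] mean [ 415.8 -171.9    7.9] [190.  63.  55.]
[422. 227.] 120 min [ 371. -390.    5.] max [ 411. -347.   20.] mean [ 390.8 -368.5   10.7] [194. 198. 166.]
[401. 226.] 71 min [ 381. -319.    5.] max [ 408. -291.   14.] mean [ 395.3 -304.8    9.1] [194. 199. 182.]
[374. 229.] 56 min [ 381. -242.    5.] max [ 402. -206.   16.] mean [ 390.9 -224.3    9.8] [ 50.  90. 156.]
[446. 248.] 345 min [ 287. -540.    8.] max [ 385. -373.   35.] mean [ 323.1 -428.9   22.7] [162.  67.  57.]
[374. 254.] 89 min [ 284. -226.    5.] max [ 342. -204.   57.] mean [ 313.1 -214.4   41.2] [136. 130.  48.]
```

View pics/crop0.png

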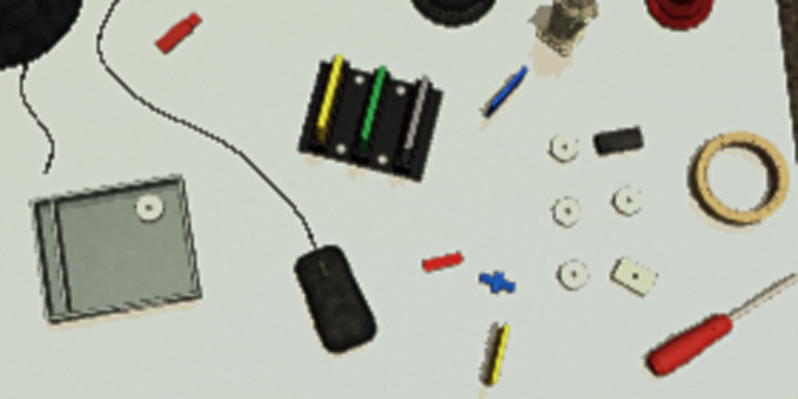

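Candidates for the cover are yellow in the rack (317,163), the yellow plate on the desk (375,254, about 58 mm wide and lower) and a blue plate (377,161). I choose the rack one, which is yellow and larger. The wheels on the desk are at (398,182), (398,204), (420,200) and (401,226), with one in the bay at (252,203), so two more are needed. The ivory block at (422,227) is not a wheel.

```bash
cat >> h.py <<'E'
def cloud(c):
    z=c['z_map']; H,W=z.shape; u,v=np.meshgrid(np.arange(W),np.arange(H))
    P=np.stack([(u-c['cx'])/c['fx']*z,(v-c['cy'])/c['fy']*z,z,np.ones_like(z)],-1)@c['cam_to_world'].T
    P[z==0]=np.nan; return P[...,:3]
def box(P,m): return cv2.minAreaRect(P[m][:,:2].astype(np.float32))
def ptz(c,u,v,zw):
    d=c['cam_to_world'][:3,:3]@np.array([(u-c['cx'])/c['fx'],(v-c['cy'])/c['fy'],1]); o=c['cam_to_world'][:3,3]; return (o+d*(zw-o[2])/d[2]).round(1)
E
python3 - <<'E'
from h import *
for n in('top','side'):
    c=dict(np.load(n+'0.npz')); P=cloud(c); f=c['frame'].astype(int); x,y,z=P[...,0],P[...,1],P[...,2]
    R=(x>350)&(x<540)&(y>70)&(y<280)
    print(n,'tray',box(P,R&(z>20)&(z<36)), box(P,R&(z>27)&(z<36)))
    k=(x>480)&(x<660)&(y>-200)&(y<0)
    yel=(f[...,0]>110)&(f[...,1]>100)&(f[...,2]<90)
    gre=(f[...,1]>f[...,0]+40)&(f[...,1]>f[...,2]+20)
    for nm,m in (('yel',yel),('gre',gre)):
        m=m&k; m1=m&(z>70); print(nm,m.sum(),m1.sum(),'zmax',np.nanmax(z[m]),box(P,m1),P[m1].mean(0).round(1))
    print('rack',box(P,k&(z>28)&(z<40)))
    m=yel&(x<380)&(x>260)&(y>-260)&(y<-180); print('decoy',box(P,m),np.nanmax(z[m]))
    w=R&(f.min(-1)>165)&(z>8)&(z<20); print('traywheel',w.sum(),P[w].mean(0))
c=dict(np.load('top0.npz')); s=dict(np.load('side0.npz'))
a=cv2.resize(c['frame'][135:250,205:360,::-1],None,fx=5,fy=5,interpolation=cv2.INTER_CUBIC)
cv2.imwrite('pics/crop1.png',a)
b=cv2.resize(s['frame'][165:305,220:420,::-1],None,fx=4,fy=4,interpolation=cv2.INTER_CUBIC)
cv2.imwrite('pics/crop2.png',b)
E
```

```text
top tray ((443.9641418457031, 175.0157012939453), (133.62818908691406, 160.38548278808594), 7.20937442779541) ((443.6448059082031, 174.89474487304688), (130.16346740722656, 160.16883850097656), 7.65928316116333)
yel 69 69 zmax 82.29377620327705 ((587.4879760742188, -56.75101089477539), (7.8498077392578125, 74.59473419189453), 72.86097717285156) [586.7 -56.7  76.7]
gre 73 71 zmax 81.53614548915903 ((574.1874389648438, -100.91277313232422), (7.8595805168151855, 78.74177551269531), 72.65682220458984) [ 573.5 -100.6   76.7]
rack ((573.2653198242188, -100.43254852294922), (111.00899505615234, 98.45991516113281), 72.84220123291016)
decoy ((312.3833923339844, -214.9438018798828), (4.254185199737549, 59.142513275146484), 72.22711944580078) 57.005058589368446
traywheel 53 [487.30898262 139.75666489  13.59196133]
side tray ((444.5746765136719, 174.7801513671875), (131.75311279296875, 167.014892578125), 6.5875983238220215) ((445.05047607421875, 173.90933227539062), (128.9897003173828, 163.2313232421875), 7.4647417068481445)
yel 90 76 zmax 78.11245682292821 ((590.1593017578125, -60.43437957763672), (11.118827819824219, 77.04920959472656), 75.30931854248047) [591.2 -60.5  75.1]
gre 158 86 zmax 78.35266790587997 ((575.33349609375, -103.18357849121094), (8.512855529785156, 71.87937927246094), 72.84063720703125) [ 576.  -104.1   74. ]
rack ((574.5133666992188, -103.96733856201172), (112.05577850341797, 98.1532211303711), 72.99771118164062)
decoy ((315.13897705078125, -217.6188507080078), (16.22057342529297, 59.353599548339844), 84.16590881347656) 54.09790192952181
traywheel 0 [nan nan nan]<stdin>:13: RuntimeWarning: Mean of empty slice.
  ret = um.true_divide(
```

View pics/crop1.png

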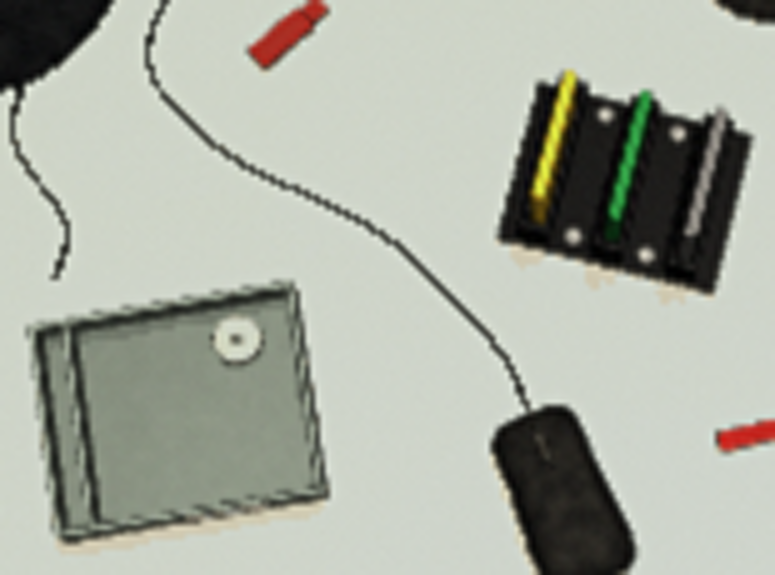

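View pics/crop2.png

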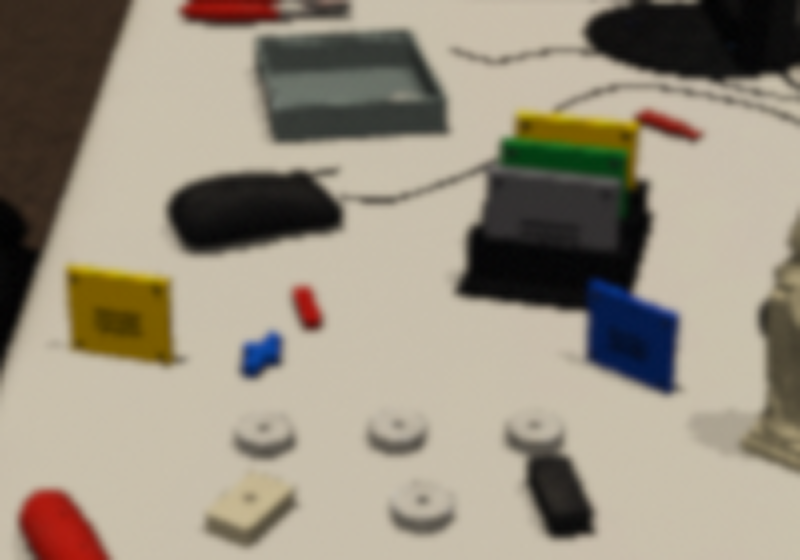

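>>> move_arm:
  series:
    - {"rz":0.173,"hand":0.6}
    - {"rz":0.173,"hand":0.6}
    - {"rz":0.173,"hand":0.6}
    - {"rz":0.173,"hand":0.6}
    - {"rz":0.173,"hand":0.6}
    - {"rz":0.173,"hand":0.6}
    - {"rz":0.173,"hand":0.6}

```text
validation failed for argument at $.se...
```

>>> move_arm:
  series:
    - {"dx":-0.044,"dy":0.0255,"hand":0.6}
    - {"dx":-0.044,"dy":0.0255,"hand":0.6}
    - {"dx":-0.044,"dy":0.0255,"hand":0.6}
    - {"dx":-0.044,"dy":0.0255,"hand":0.6}
    - {"dx":-0.044,"dy":0.0255,"hand":0.6}
    - {"dx":-0.044,"dy":0.0255,"hand":0.6}
    - {"dx":-0.044,"dy":0.0255,"hand":0.6}
    - {"dx":-0.044,"dy":0.0255,"hand":0.6}
    - {"dx":-0.044,"dy":0.0255,"hand":0.6}
    - {"dx":-0.044,"dy":0.0255,"hand":0.6}

```text
validation failed for argument at $.se...
```

```bash
cat >> h.py <<'E'
from scipy.spatial.transform import Rotation as Ro
def togo(p,yaw):
    s=get_state(); R=Ro.from_euler('xyz',s['eef_rot'],degrees=True)
    print('t',round(s['time_s'],2),'tcp',s['tcp_pos'].round(1),s['eef_rot'].round(2),'q',s['q'].round(0),'w',round(s['width'],1))
    print('dxyz mm',R.inv().apply(np.array(p)-s['tcp_pos']).round(1),'rot rad',(R.inv()*Ro.from_euler('xyz',[180,0,yaw],degrees=True)).as_rotvec().round(3))
E
python3 - <<'E'
from h import *
togo((395,-305,240),97.6)
E
```

```text
t 0.1 tcp [118.5 511.3 404.2] [-179.93   -0.    166.95] q [77. 14. -1. 76.  0. 90.] w 85.6
dxyz mm [-453.7 -732.6  165.1] rot rad [-1.00e-03  1.00e-03  1.21e+00]
```

>>> move_arm:
  series:
    - {"dx":0,"dy":0,"dz":0,"rx":0,"ry":0,"rz":0.173,"hand":0.6}
    - {"dx":0,"dy":0,"dz":0,"rx":0,"ry":0,"rz":0.173,"hand":0.6}
    - {"dx":0,"dy":0,"dz":0,"rx":0,"ry":0,"rz":0.173,"hand":0.6}
    - {"dx":0,"dy":0,"dz":0,"rx":0,"ry":0,"rz":0.173,"hand":0.6}
    - {"dx":0,"dy":0,"dz":0,"rx":0,"ry":0,"rz":0.173,"hand":0.6}
    - {"dx":0,"dy":0,"dz":0,"rx":0,"ry":0,"rz":0.173,"hand":0.6}
    - {"dx":0,"dy":0,"dz":0,"rx":0,"ry":0,"rz":0.173,"hand":0.6}

```text
time_s: 0.98
tcp_pos: [118.5, 511.3, 404.3]
eef_rot: [-180.0, 0.1, 97.2]
wrist_force: [0.0, -0.5, -0.8]
width: 51.5
grip_force: 0.0
```

>>> move_arm:
  series:
    - {"dx":-0.044,"dy":0.0255,"dz":0,"rx":0,"ry":0,"rz":0,"hand":0.6}
    - {"dx":-0.044,"dy":0.0255,"dz":0,"rx":0,"ry":0,"rz":0,"hand":0.6}
    - {"dx":-0.044,"dy":0.0255,"dz":0,"rx":0,"ry":0,"rz":0,"hand":0.6}
    - {"dx":-0.044,"dy":0.0255,"dz":0,"rx":0,"ry":0,"rz":0,"hand":0.6}
    - {"dx":-0.044,"dy":0.0255,"dz":0,"rx":0,"ry":0,"rz":0,"hand":0.6}
    - {"dx":-0.044,"dy":0.0255,"dz":0,"rx":0,"ry":0,"rz":0,"hand":0.6}
    - {"dx":-0.044,"dy":0.0255,"dz":0,"rx":0,"ry":0,"rz":0,"hand":0.6}
    - {"dx":-0.044,"dy":0.0255,"dz":0,"rx":0,"ry":0,"rz":0,"hand":0.6}
    - {"dx":-0.044,"dy":0.0255,"dz":0,"rx":0,"ry":0,"rz":0,"hand":0.6}
    - {"dx":-0.044,"dy":0.0255,"dz":0,"rx":0,"ry":0,"rz":0,"hand":0.6}

```text
time_s: 2.22
tcp_pos: [430.0, 107.2, 404.6]
eef_rot: [-180.0, -0.0, 97.6]
wrist_force: [0.1, -0.1, 0.2]
width: 51.2
grip_force: 0.0
```

Run:
```python
from h import *
togo((395,-305,240),97.6)
```

```text
t 2.23 tcp [430.  107.2 404.6] [-179.99   -0.     97.55] q [ 14.   6. -11.  74.   0.  96.] w 51.2
dxyz mm [-404.1  -88.8  164.6] rot rad [-0.    -0.    -0.001]
```

>>> move_arm:
  series:
    - {"dx":-0.0505,"dy":-0.011,"dz":0.012,"rx":0,"ry":0,"rz":0,"hand":0.6}
    - {"dx":-0.0505,"dy":-0.011,"dz":0.012,"rx":0,"ry":0,"rz":0,"hand":0.6}
    - {"dx":-0.0505,"dy":-0.011,"dz":0.012,"rx":0,"ry":0,"rz":0,"hand":0.6}
    - {"dx":-0.0505,"dy":-0.011,"dz":0.012,"rx":0,"ry":0,"rz":0,"hand":0.6}
    - {"dx":-0.0505,"dy":-0.011,"dz":0.012,"rx":0,"ry":0,"rz":0,"hand":0.6}
    - {"dx":-0.0505,"dy":-0.011,"dz":0.012,"rx":0,"ry":0,"rz":0,"hand":0.6}
    - {"dx":-0.0505,"dy":-0.011,"dz":0.012,"rx":0,"ry":0,"rz":0,"hand":0.6}
    - {"dx":-0.0505,"dy":-0.011,"dz":0.012,"rx":0,"ry":0,"rz":0,"hand":0.6}
    - {"dx":0,"dy":0,"dz":0.034,"rx":0,"ry":0,"rz":0,"hand":0.6}
    - {"dx":0,"dy":0,"dz":0.034,"rx":0,"ry":0,"rz":0,"hand":0.6}

```text
time_s: 3.48
tcp_pos: [394.8, -304.1, 239.5]
eef_rot: [-180.0, -0.0, 97.5]
wrist_force: [0.3, -0.3, -0.8]
width: 51.3
grip_force: 0.0
```

Run:
```python
from h import *
togo((396,-305,175),97.6)
c=snap('side','side1')
cv2.imwrite('pics/s1.png',cv2.resize(c['frame'][190:320,220:400,::-1],None,fx=4,fy=4,interpolation=cv2.INTER_CUBIC))
```

```text
t 3.48 tcp [ 394.8 -304.1  239.5] [-180.     -0.     97.46] q [-38.  18. -21.  51.  -0.  45.] w 51.3
dxyz mm [-1.   1.1 64.5] rot rad [-0.    -0.    -0.002]
```

View pics/s1.png

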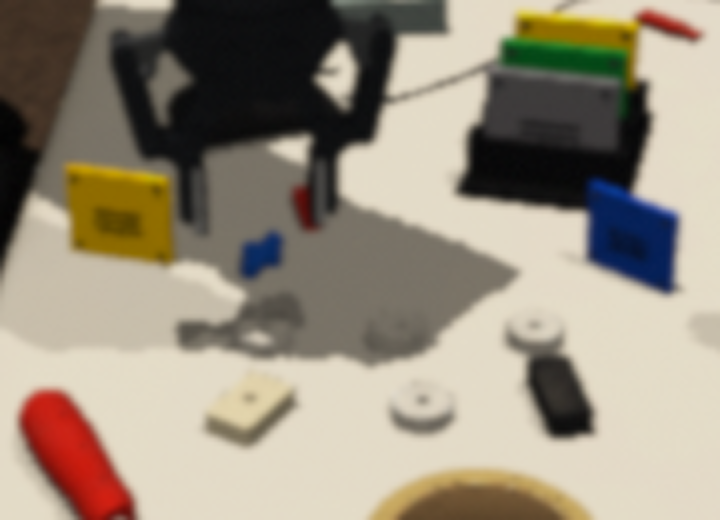

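The picture shows the open fingers at crop columns 190 and 325, straddling the wheel at (263,325). Going down.

>>> move_arm:
  series:
    - {"dx":-0.001,"dy":0.001,"dz":0.03,"rx":0,"ry":0,"rz":0,"hand":0.6}
    - {"dx":0,"dy":0,"dz":0.02,"rx":0,"ry":0,"rz":0,"hand":0.6}
    - {"dx":0,"dy":0,"dz":0.014,"rx":0,"ry":0,"rz":0,"hand":0.6}
    - {"dx":0,"dy":0,"dz":0,"rx":0,"ry":0,"rz":0,"hand":0.6}
    - {"dx":0,"dy":0,"dz":0,"rx":0,"ry":0,"rz":0,"hand":0.25}
    - {"dx":0,"dy":0,"dz":0,"rx":0,"ry":0,"rz":0,"hand":0.25}
    - {"dx":0,"dy":0,"dz":0,"rx":0,"ry":0,"rz":0,"hand":0.25}
    - {"dx":0,"dy":0,"dz":0,"rx":0,"ry":0,"rz":0,"hand":0.25}

```text
time_s: 4.53
tcp_pos: [396.6, -304.3, 178.0]
eef_rot: [179.9, 0.1, 97.6]
wrist_force: [-0.9, 1.2, 6.2]
width: 26.4
grip_force: 58.8
```

>>> move_arm:
  series:
    - {"dx":0,"dy":0,"dz":-0.02,"rx":0,"ry":0,"rz":0,"hand":0.2}
    - {"dx":0,"dy":0,"dz":-0.03,"rx":0,"ry":0,"rz":0,"hand":0.2}
    - {"dx":0,"dy":0,"dz":-0.04,"rx":0,"ry":0,"rz":0,"hand":0.2}
    - {"dx":0,"dy":0,"dz":0,"rx":0,"ry":0,"rz":0,"hand":0.2}

```text
time_s: 5.03
tcp_pos: [397.2, -304.9, 270.2]
eef_rot: [179.7, 0.3, 97.6]
wrist_force: [0.7, 0.3, -1.1]
width: 25.9
grip_force: 59.1
```

Run:
```python
from h import *
togo((434.8,168.5,265),97.6)
c=snap('side','side2')
cv2.imwrite('pics/s2.png',cv2.resize(c['frame'][150:320,220:400,::-1],None,fx=3.5,fy=3.5,interpolation=cv2.INTER_CUBIC))
```

```text
t 5.03 tcp [ 397.2 -304.9  270.2] [179.74   0.27  97.56] q [-38.  16. -18.  55.  -0.  45.] w 25.9
dxyz mm [464.3  99.5   3.5] rot rad [ 0.004  0.005 -0.001]
```

View pics/s2.png

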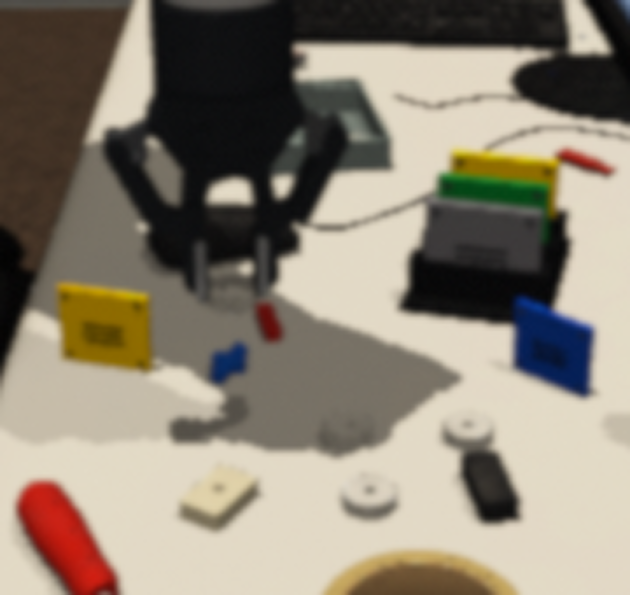

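The picture shows the wheel held level between the pads at crop (232,290).

>>> move_arm:
  series:
    - {"dx":0.04,"dy":0.011,"dz":0,"rx":0,"ry":0,"rz":0,"hand":0.2}
    - {"dx":0.053,"dy":0.011,"dz":0,"rx":0,"ry":0,"rz":0,"hand":0.2}
    - {"dx":0.053,"dy":0.011,"dz":0,"rx":0,"ry":0,"rz":0,"hand":0.2}
    - {"dx":0.053,"dy":0.011,"dz":0,"rx":0,"ry":0,"rz":0,"hand":0.2}
    - {"dx":0.053,"dy":0.011,"dz":0,"rx":0,"ry":0,"rz":0,"hand":0.2}
    - {"dx":0.053,"dy":0.011,"dz":0,"rx":0,"ry":0,"rz":0,"hand":0.2}
    - {"dx":0.053,"dy":0.011,"dz":0,"rx":0,"ry":0,"rz":0,"hand":0.2}
    - {"dx":0.053,"dy":0.011,"dz":0,"rx":0,"ry":0,"rz":0,"hand":0.2}
    - {"dx":0.053,"dy":0.011,"dz":0,"rx":0,"ry":0,"rz":0,"hand":0.2}
    - {"dx":0,"dy":0,"dz":0,"rx":0,"ry":0,"rz":0,"hand":0.2}

```text
time_s: 6.32
tcp_pos: [433.2, 171.9, 265.9]
eef_rot: [-180.0, -0.0, 97.8]
wrist_force: [-0.3, -0.4, -0.5]
width: 26.0
grip_force: 59.1
```

Run:
```python
from h import *
togo((434.8,168.5,183),97.6)
```

```text
t 6.33 tcp [433.2 171.9 265.9] [-1.7997e+02 -2.0000e-02  9.7840e+01] q [ 22.  13. -23.  54.   0. 104.] w 26.0
dxyz mm [-3.6  1.2 82.9] rot rad [-0.    -0.     0.004]
```

>>> move_arm:
  series:
    - {"dx":-0.0035,"dy":0.001,"dz":0.03,"rx":0,"ry":0,"rz":0,"hand":0.2}
    - {"dx":0,"dy":0,"dz":0.03,"rx":0,"ry":0,"rz":0,"hand":0.2}
    - {"dx":0,"dy":0,"dz":0.015,"rx":0,"ry":0,"rz":0,"hand":0.2}
    - {"dx":0,"dy":0,"dz":0.005,"rx":0,"ry":0,"rz":0,"hand":0.2}
    - {"dx":0,"dy":0,"dz":0.002,"rx":0,"ry":0,"rz":0,"hand":0.2}
    - {"dx":0,"dy":0,"dz":0,"rx":0,"ry":0,"rz":0,"hand":0.2}

```text
time_s: 7.08
tcp_pos: [435.0, 165.4, 185.1]
eef_rot: [180.0, -0.0, 97.5]
wrist_force: [-0.5, -0.2, 0.1]
width: 25.9
grip_force: 59.1
```

>>> move_arm:
  series:
    - {"dx":0.001,"dy":0,"dz":0.001,"rx":0,"ry":0,"rz":0,"hand":0.2}
    - {"dx":0.001,"dy":0,"dz":0.001,"rx":0,"ry":0,"rz":0,"hand":0.2}
    - {"dx":0,"dy":0,"dz":0,"rx":0,"ry":0,"rz":0,"hand":0.2}

```text
time_s: 7.45
tcp_pos: [434.5, 167.6, 182.8]
eef_rot: [180.0, 0.0, 97.6]
wrist_force: [1.4, -0.6, -0.4]
width: 25.8
grip_force: 59.1
```

Release, rise, and head toward the second wheel.

>>> move_arm:
  series:
    - {"dx":0,"dy":0,"dz":0,"rx":0,"ry":0,"rz":0,"hand":0.55}
    - {"dx":0,"dy":0,"dz":0,"rx":0,"ry":0,"rz":0,"hand":0.55}
    - {"dx":0,"dy":0,"dz":0,"rx":0,"ry":0,"rz":0,"hand":0.55}
    - {"dx":0,"dy":0,"dz":-0.03,"rx":0,"ry":0,"rz":0,"hand":0.55}
    - {"dx":0,"dy":0,"dz":-0.06,"rx":0,"ry":0,"rz":0,"hand":0.55}
    - {"dx":-0.02,"dy":0,"dz":-0.02,"rx":0,"ry":0,"rz":0,"hand":0.6}
    - {"dx":-0.05,"dy":0,"dz":0,"rx":0,"ry":0,"rz":0,"hand":0.6}
    - {"dx":-0.05,"dy":0,"dz":0,"rx":0,"ry":0,"rz":0,"hand":0.6}
    - {"dx":-0.05,"dy":0,"dz":0,"rx":0,"ry":0,"rz":0,"hand":0.6}
    - {"dx":-0.05,"dy":0,"dz":0,"rx":0,"ry":0,"rz":0,"hand":0.6}

```text
time_s: 8.7
tcp_pos: [463.5, -52.2, 292.9]
eef_rot: [180.0, 0.0, 97.6]
wrist_force: [1.5, 0.6, -0.2]
width: 51.3
grip_force: 0.0
```

Run:
```python
from h import *
togo((464,-304,240),97.6)
c=snap('top','top1'); P=cloud(c); f=c['frame'].astype(int); x,y,z=P[...,0],P[...,1],P[...,2]
w=(x>375)&(x<515)&(y>80)&(y<240)&(f.min(-1)>150)&(z>8)&(z<22)
n,l,st,ce=cv2.connectedComponentsWithStats(w.astype(np.uint8))
for i in range(1,n): print(st[i,4],ce[i].round(),P[l==i].mean(0).round(1))
w=(x>440)&(x<490)&(y>-325)&(y<-280)&(z>5)&(z<22); print(P[w].mean(0))
```

```text
t 8.7 tcp [463.5 -52.2 292.9] [1.7998e+02 1.0000e-02 9.7570e+01] q [ -6.  12. -20.  58.  -0.  76.] w 51.3
dxyz mm [-249.7  -32.7   52.9] rot rad [ 0.     0.    -0.001]
1 [237. 195.] [510.3 182.9  21.4]
59 [252. 202.] [488.6 138.7  13. ]
63 [243. 220.] [434.2 167.3  14. ]
1 [220. 220.] [436.3 234.2  21.8]
1 [257. 222.] [427.3 125.9   8.8]
1 [259. 223.] [423.9 119.9   9. ]
1 [253. 229.] [406.7 138.3   8.5]
1 [241. 231.] [402.3 174.2   8.7]
1 [235. 232.] [400.1 192.3   8.2]
1 [252. 237.] [381.6 140.4  17.7]
[ 463.50872274 -303.83095233    9.3857504 ]
```

Wheel 2 lies flat in the bay at (434,167), with its top at z 14.

>>> move_arm:
  series:
    - {"dx":-0.05,"dy":-0.0065,"dz":0,"rx":0,"ry":0,"rz":0,"hand":0.6}
    - {"dx":-0.05,"dy":-0.0065,"dz":0,"rx":0,"ry":0,"rz":0,"hand":0.6}
    - {"dx":-0.05,"dy":-0.0065,"dz":0.01,"rx":0,"ry":0,"rz":0,"hand":0.6}
    - {"dx":-0.05,"dy":-0.0065,"dz":0.02,"rx":0,"ry":0,"rz":0,"hand":0.6}
    - {"dx":-0.05,"dy":-0.0065,"dz":0.02,"rx":0,"ry":0,"rz":0,"hand":0.6}
    - {"dx":0,"dy":0,"dz":0,"rx":0,"ry":0,"rz":0,"hand":0.6}
    - {"dx":0,"dy":0,"dz":0,"rx":0,"ry":0,"rz":0,"hand":0.6}

```text
time_s: 9.62
tcp_pos: [463.9, -302.5, 242.5]
eef_rot: [-180.0, -0.0, 97.5]
wrist_force: [-0.3, -0.4, 0.1]
width: 51.4
grip_force: 0.0
```

Run:
```python
from h import *
togo((464.5,-304,177),97.6)
```

```text
t 9.62 tcp [ 463.9 -302.5  242.5] [-1.7996e+02 -4.0000e-02  9.7520e+01] q [-33.  22. -13.  55.   0.  49.] w 51.4
dxyz mm [-1.6  0.4 65.5] rot rad [-0.001 -0.001 -0.001]
```

>>> move_arm:
  series:
    - {"dx":-0.0015,"dy":0.0005,"dz":0.03,"rx":0,"ry":0,"rz":0,"hand":0.6}
    - {"dx":0,"dy":0,"dz":0.02,"rx":0,"ry":0,"rz":0,"hand":0.6}
    - {"dx":0,"dy":0,"dz":0.0145,"rx":0,"ry":0,"rz":0,"hand":0.6}
    - {"dx":0,"dy":0,"dz":0,"rx":0,"ry":0,"rz":0,"hand":0.6}
    - {"dx":0,"dy":0,"dz":0,"rx":0,"ry":0,"rz":0,"hand":0.2}
    - {"dx":0,"dy":0,"dz":0,"rx":0,"ry":0,"rz":0,"hand":0.2}
    - {"dx":0,"dy":0,"dz":0,"rx":0,"ry":0,"rz":0,"hand":0.2}
    - {"dx":0,"dy":0,"dz":0,"rx":0,"ry":0,"rz":0,"hand":0.2}

```text
time_s: 10.62
tcp_pos: [465.3, -304.2, 179.6]
eef_rot: [179.9, 0.0, 97.6]
wrist_force: [-0.1, 2.5, 4.8]
width: 25.4
grip_force: 58.7
```

>>> move_arm:
  series:
    - {"dx":0,"dy":0,"dz":-0.02,"rx":0,"ry":0,"rz":0,"hand":0.2}
    - {"dx":0,"dy":0,"dz":-0.03,"rx":0,"ry":0,"rz":0,"hand":0.2}
    - {"dx":0,"dy":0,"dz":-0.04,"rx":0,"ry":0,"rz":0,"hand":0.2}
    - {"dx":0,"dy":0,"dz":0,"rx":0,"ry":0,"rz":0,"hand":0.2}
    - {"dx":0,"dy":0,"dz":0,"rx":0,"ry":0,"rz":0,"hand":0.2}

```text
time_s: 11.25
tcp_pos: [464.8, -304.1, 268.5]
eef_rot: [180.0, 0.0, 97.6]
wrist_force: [1.0, 0.3, -0.5]
width: 25.1
grip_force: 59.0
```

Run:
```python
from h import *
togo((429.7,206.2,265),97.6)
```

```text
t 11.25 tcp [ 464.8 -304.1  268.5] [1.7997e+02 3.0000e-02 9.7560e+01] q [-33.  21. -11.  58.  -0.  49.] w 25.1
dxyz mm [510.5  32.3   3.2] rot rad [ 0.001  0.001 -0.001]
```

>>> move_arm:
  series:
    - {"dx":0.042,"dy":0.003,"dz":0,"rx":0,"ry":0,"rz":0,"hand":0.2}
    - {"dx":0.052,"dy":0.003,"dz":0,"rx":0,"ry":0,"rz":0,"hand":0.2}
    - {"dx":0.052,"dy":0.003,"dz":0,"rx":0,"ry":0,"rz":0,"hand":0.2}
    - {"dx":0.052,"dy":0.003,"dz":0,"rx":0,"ry":0,"rz":0,"hand":0.2}
    - {"dx":0.052,"dy":0.003,"dz":0,"rx":0,"ry":0,"rz":0,"hand":0.2}
    - {"dx":0.052,"dy":0.003,"dz":0,"rx":0,"ry":0,"rz":0,"hand":0.2}
    - {"dx":0.052,"dy":0.003,"dz":0,"rx":0,"ry":0,"rz":0,"hand":0.2}
    - {"dx":0.052,"dy":0.003,"dz":0,"rx":0,"ry":0,"rz":0,"hand":0.2}
    - {"dx":0.052,"dy":0.004,"dz":0,"rx":0,"ry":0,"rz":0,"hand":0.2}
    - {"dx":0.052,"dy":0.004,"dz":0,"rx":0,"ry":0,"rz":0,"hand":0.2}

```text
time_s: 12.5
tcp_pos: [428.8, 207.2, 267.3]
eef_rot: [-179.9, 0.0, 97.6]
wrist_force: [1.1, 0.1, 0.0]
width: 25.4
grip_force: 59.0
```

>>> move_arm:
  series:
    - {"dx":0,"dy":0,"dz":0,"rx":0,"ry":0,"rz":0,"hand":0.2}
    - {"dx":0,"dy":0,"dz":0,"rx":0,"ry":0,"rz":0,"hand":0.2}

```text
time_s: 12.75
tcp_pos: [429.0, 205.5, 267.3]
eef_rot: [-179.9, 0.1, 97.6]
wrist_force: [0.3, -0.2, -0.6]
width: 25.1
grip_force: 59.0
```

Run:
```python
from h import *
togo((429.7,206.2,184),97.6)
```

```text
t 12.75 tcp [429.  205.5 267.3] [-1.7989e+02  6.0000e-02  9.7610e+01] q [ 26.  14. -22.  54.  -0. 108.] w 25.1
dxyz mm [ 0.7  1.  83.3] rot rad [-0.002  0.001  0.   ]
```

>>> move_arm:
  series:
    - {"dx":0.0005,"dy":0.001,"dz":0.03,"rx":0,"ry":0,"rz":0,"hand":0.2}
    - {"dx":0,"dy":0,"dz":0.03,"rx":0,"ry":0,"rz":0,"hand":0.2}
    - {"dx":0,"dy":0,"dz":0.015,"rx":0,"ry":0,"rz":0,"hand":0.2}
    - {"dx":0,"dy":0,"dz":0.006,"rx":0,"ry":0,"rz":0,"hand":0.2}
    - {"dx":0,"dy":0,"dz":0.002,"rx":0,"ry":0,"rz":0,"hand":0.2}
    - {"dx":0,"dy":0,"dz":0,"rx":0,"ry":0,"rz":0,"hand":0.2}
    - {"dx":0,"dy":0,"dz":0,"rx":0,"ry":0,"rz":0,"hand":0.2}

```text
time_s: 13.62
tcp_pos: [430.6, 206.3, 185.7]
eef_rot: [180.0, -0.0, 97.6]
wrist_force: [-1.1, -0.0, -0.7]
width: 25.7
grip_force: 59.0
```

>>> move_arm:
  series:
    - {"dx":0,"dy":0,"dz":0,"rx":0,"ry":0,"rz":0,"hand":0.5}
    - {"dx":0,"dy":0,"dz":0,"rx":0,"ry":0,"rz":0,"hand":0.5}
    - {"dx":0,"dy":0,"dz":0,"rx":0,"ry":0,"rz":0,"hand":0.5}
    - {"dx":0,"dy":0,"dz":-0.03,"rx":0,"ry":0,"rz":0,"hand":0.5}
    - {"dx":0,"dy":0,"dz":-0.06,"rx":0,"ry":0,"rz":0,"hand":0.5}
    - {"dx":0,"dy":0,"dz":-0.06,"rx":0,"ry":0,"rz":0,"hand":0.4}
    - {"dx":-0.05,"dy":0,"dz":0,"rx":0,"ry":0,"rz":0,"hand":0.4}
    - {"dx":-0.05,"dy":0,"dz":0,"rx":0,"ry":0,"rz":0,"hand":0.4}
    - {"dx":-0.05,"dy":0,"dz":0,"rx":0,"ry":0,"rz":0,"hand":0.4}
    - {"dx":-0.05,"dy":0,"dz":0,"rx":0,"ry":0,"rz":0,"hand":0.4}

```text
time_s: 14.88
tcp_pos: [456.7, 6.6, 335.4]
eef_rot: [180.0, 0.0, 97.6]
wrist_force: [1.5, 0.3, 0.3]
width: 34.0
grip_force: 0.0
```

Run:
```python
from h import *
togo((588,-57.5,330),162.8)
c=snap('top','top2'); P=cloud(c); f=c['frame'].astype(int); x,y,z=P[...,0],P[...,1],P[...,2]
w=(x>375)&(x<515)&(y>80)&(y<240)&(f.min(-1)>150)&(z>8)&(z<22)
n,l,st,ce=cv2.connectedComponentsWithStats(w.astype(np.uint8))
for i in range(1,n):
  if st[i,4]>5: print(st[i,4],ce[i].round(),P[l==i].mean(0).round(1))
```

```text
t 14.88 tcp [456.7   6.6 335.4] [1.7997e+02 1.0000e-02 9.7590e+01] q [  1.   9. -17.  64.  -0.  83.] w 34.0
dxyz mm [-80.8 121.7   5.5] rot rad [ 0.     0.    -1.138]
65 [230. 222.] [430.7 206.   12.9]
25 [240. 220.] [436.1 174.6  13.3]
```

>>> move_arm:
  series:
    - {"dx":0,"dy":0,"dz":0,"rx":0,"ry":0,"rz":-0.163,"hand":0.4}
    - {"dx":0,"dy":0,"dz":0,"rx":0,"ry":0,"rz":-0.163,"hand":0.4}
    - {"dx":0,"dy":0,"dz":0,"rx":0,"ry":0,"rz":-0.163,"hand":0.4}
    - {"dx":0,"dy":0,"dz":0,"rx":0,"ry":0,"rz":-0.163,"hand":0.4}
    - {"dx":0,"dy":0,"dz":0,"rx":0,"ry":0,"rz":-0.163,"hand":0.4}
    - {"dx":0,"dy":0,"dz":0,"rx":0,"ry":0,"rz":-0.163,"hand":0.4}
    - {"dx":0,"dy":0,"dz":0,"rx":0,"ry":0,"rz":-0.163,"hand":0.4}
    - {"dx":-0.048,"dy":-0.0075,"dz":0,"rx":0,"ry":0,"rz":0,"hand":0.4}
    - {"dx":-0.048,"dy":-0.0075,"dz":0,"rx":0,"ry":0,"rz":0,"hand":0.4}
    - {"dx":-0.048,"dy":-0.0075,"dz":0,"rx":0,"ry":0,"rz":0,"hand":0.4}

```text
time_s: 16.18
tcp_pos: [589.1, -56.3, 335.3]
eef_rot: [180.0, 0.0, 162.9]
wrist_force: [1.1, 0.8, 1.1]
width: 34.2
grip_force: 0.0
```

>>> move_arm:
  series:
    - {"dx":0,"dy":0,"dz":0.03,"rx":0,"ry":0,"rz":0,"hand":0.4}
    - {"dx":0,"dy":0,"dz":0.03,"rx":0,"ry":0,"rz":0,"hand":0.4}
    - {"dx":0,"dy":0,"dz":0,"rx":0,"ry":0,"rz":0,"hand":0.4}
    - {"dx":0,"dy":0,"dz":0,"rx":0,"ry":0,"rz":0,"hand":0.4}

```text
time_s: 16.68
tcp_pos: [588.1, -55.6, 276.2]
eef_rot: [180.0, 0.0, 162.9]
wrist_force: [0.3, -0.5, 0.5]
width: 34.1
grip_force: 0.0
```

Run:
```python
from h import *
togo((588,-57.5,219),162.8)
c=snap('side','side3')
cv2.imwrite('pics/s3.png',cv2.resize(c['frame'][110:260,300:440,::-1],None,fx=4,fy=4,interpolation=cv2.INTER_CUBIC))
```

```text
t 16.68 tcp [588.1 -55.6 276.2] [1.8000e+02 5.0000e-02 1.6294e+02] q [-5. 24. -5. 61. -0. 12.] w 34.1
dxyz mm [-0.4 -1.8 57.2] rot rad [0.    0.001 0.003]
```

View pics/s3.png

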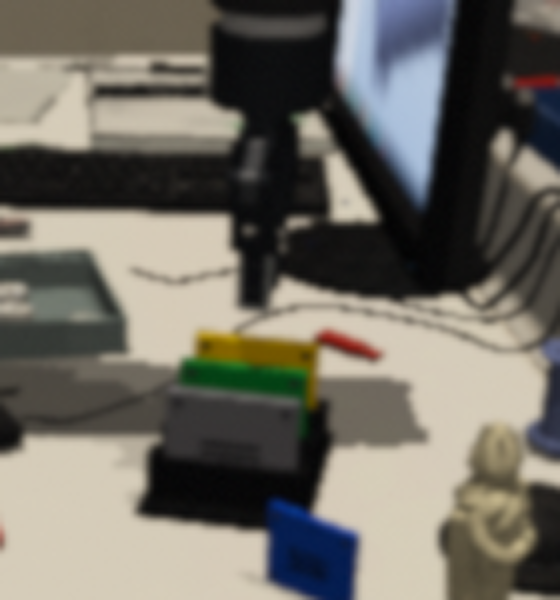

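The picture shows the gripper centred over the yellow plate, with its fingers at (253,290) above the plate at (257,350), clear of the green one.

>>> move_arm:
  series:
    - {"dx":0,"dy":-0.002,"dz":0,"rx":0,"ry":0,"rz":0.003,"hand":0.4}
    - {"dx":0,"dy":0,"dz":0.015,"rx":0,"ry":0,"rz":0,"hand":0.4}
    - {"dx":0,"dy":0,"dz":0.02,"rx":0,"ry":0,"rz":0,"hand":0.4}
    - {"dx":0,"dy":0,"dz":0.015,"rx":0,"ry":0,"rz":0,"hand":0.4}
    - {"dx":0,"dy":0,"dz":0.005,"rx":0,"ry":0,"rz":0,"hand":0.4}
    - {"dx":0,"dy":0,"dz":0,"rx":0,"ry":0,"rz":0,"hand":0.4}
    - {"dx":0,"dy":0,"dz":0,"rx":0,"ry":0,"rz":0,"hand":0.4}

```text
time_s: 17.6
tcp_pos: [587.5, -57.7, 220.7]
eef_rot: [180.0, 0.0, 162.8]
wrist_force: [0.3, 0.8, 0.2]
width: 33.9
grip_force: 0.0
```

>>> move_arm:
  series:
    - {"dx":0,"dy":0,"dz":0,"rx":0,"ry":0,"rz":0,"hand":0.0}
    - {"dx":0,"dy":0,"dz":0,"rx":0,"ry":0,"rz":0,"hand":0.0}
    - {"dx":0,"dy":0,"dz":0,"rx":0,"ry":0,"rz":0,"hand":0.0}
    - {"dx":0,"dy":0,"dz":0,"rx":0,"ry":0,"rz":0,"hand":0.0}
    - {"dx":0,"dy":0,"dz":0,"rx":0,"ry":0,"rz":0,"hand":0.0}

```text
time_s: 18.23
tcp_pos: [587.4, -57.5, 220.7]
eef_rot: [180.0, 0.0, 162.8]
wrist_force: [-0.1, 1.6, 5.1]
width: 7.3
grip_force: 60.4
```

>>> move_arm:
  series:
    - {"dx":0,"dy":0,"dz":-0.006,"rx":0,"ry":0,"rz":0,"hand":0.0}
    - {"dx":0,"dy":0,"dz":-0.01,"rx":0,"ry":0,"rz":0,"hand":0.0}
    - {"dx":0,"dy":0,"dz":-0.012,"rx":0,"ry":0,"rz":0,"hand":0.0}
    - {"dx":0,"dy":0,"dz":-0.012,"rx":0,"ry":0,"rz":0,"hand":0.0}
    - {"dx":0,"dy":0,"dz":-0.02,"rx":0,"ry":0,"rz":0,"hand":0.0}
    - {"dx":0,"dy":0,"dz":-0.03,"rx":0,"ry":0,"rz":0,"hand":0.0}
    - {"dx":0,"dy":0,"dz":-0.02,"rx":0,"ry":0,"rz":0,"hand":0.0}
    - {"dx":0,"dy":0,"dz":0,"rx":0,"ry":0,"rz":0,"hand":0.0}
    - {"dx":0,"dy":0,"dz":0,"rx":0,"ry":0,"rz":0,"hand":0.0}

```text
time_s: 19.35
tcp_pos: [586.9, -57.7, 329.7]
eef_rot: [-180.0, -0.0, 162.8]
wrist_force: [-0.3, -0.6, -0.4]
width: 7.2
grip_force: 59.6
```

Run:
```python
from h import *
togo((435,242.2,330),187.6)
```

```text
t 19.35 tcp [586.9 -57.7 329.7] [-1.7997e+02 -3.0000e-02  1.6276e+02] q [-6. 22. -0. 68. -0. 12.] w 7.2
dxyz mm [234.  241.4  -0.3] rot rad [-0.    -0.001 -0.434]
```

>>> move_arm:
  series:
    - {"dx":0.047,"dy":0,"dz":0,"rx":0,"ry":0,"rz":0,"hand":0.0}
    - {"dx":0.047,"dy":0,"dz":0,"rx":0,"ry":0,"rz":0,"hand":0.0}
    - {"dx":0.047,"dy":0.02,"dz":0,"rx":0,"ry":0,"rz":0,"hand":0.0}
    - {"dx":0.047,"dy":0.03,"dz":0,"rx":0,"ry":0,"rz":0,"hand":0.0}
    - {"dx":0.046,"dy":0.035,"dz":0,"rx":0,"ry":0,"rz":0,"hand":0.0}
    - {"dx":0,"dy":0.045,"dz":0,"rx":0,"ry":0,"rz":0,"hand":0.0}
    - {"dx":0,"dy":0.045,"dz":0,"rx":0,"ry":0,"rz":0,"hand":0.0}
    - {"dx":0,"dy":0.045,"dz":0,"rx":0,"ry":0,"rz":0,"hand":0.0}
    - {"dx":0,"dy":0.021,"dz":0,"rx":0,"ry":0,"rz":-0.144,"hand":0.0}
    - {"dx":0,"dy":0,"dz":0,"rx":0,"ry":0,"rz":-0.144,"hand":0.0}

```text
time_s: 20.6
tcp_pos: [435.2, 243.2, 328.8]
eef_rot: [-179.9, -0.1, 179.6]
wrist_force: [-0.2, -0.3, 0.2]
width: 7.3
grip_force: 59.5
```

>>> move_arm:
  series:
    - {"dx":0,"dy":0,"dz":0,"rx":0,"ry":0,"rz":-0.146,"hand":0.0}
    - {"dx":0,"dy":0,"dz":0.03,"rx":0,"ry":0,"rz":0,"hand":0.0}
    - {"dx":0,"dy":0,"dz":0,"rx":0,"ry":0,"rz":0,"hand":0.0}
    - {"dx":0,"dy":0,"dz":0,"rx":0,"ry":0,"rz":0,"hand":0.0}

```text
time_s: 21.1
tcp_pos: [435.1, 241.8, 300.3]
eef_rot: [-180.0, -0.0, -172.4]
wrist_force: [0.3, 0.2, 0.2]
width: 7.2
grip_force: 59.6
```

Run:
```python
from h import *
togo((435,242.2,260),187.6)
s=get_state(); Q=s['tcp_pos']
for n in ('side','top'):
    c=snap(n,n+'4'); P=cloud(c); f=c['frame'].astype(int); x,y,z=P[...,0],P[...,1],P[...,2]
    m=(f[...,0]>f[...,2]+40)&(f[...,1]>f[...,2]+30)&(abs(x-Q[0])<70)&(abs(y-Q[1])<40)&(z>60)&(z<175)
    print(n,m.sum(),P[m].min(0).round(1) if m.any() else '',P[m].mean(0).round(1),box(P,m) if m.any() else '')
c=dict(np.load('side4.npz')); cv2.imwrite('pics/s4.png',cv2.resize(c['frame'][80:210,250:400,::-1],None,fx=4.5,fy=4.5,interpolation=cv2.INTER_CUBIC))
```

```text
t 21.1 tcp [435.1 241.8 300.3] [-1.7997e+02 -4.0000e-02 -1.7238e+02] q [ 29.  14. -16.  60.  -0.  21.] w 7.2
dxyz mm [ 0.   0.4 40.3] rot rad [-0.    -0.001  0.   ]
side 465 [398.9 227.2  85.5] [437.7 238.1 119.8] ((437.4502868652344, 237.50270080566406), (77.99099731445312, 16.06503677368164), 5.7317986488342285)
top 5 [419.1 235.1  91.7] [424.4 235.7  97.9] ((424.1849670410156, 235.57640075683594), (10.1603422164917, 1.109217882156372), 3.683225631713867)
```

View pics/s4.png

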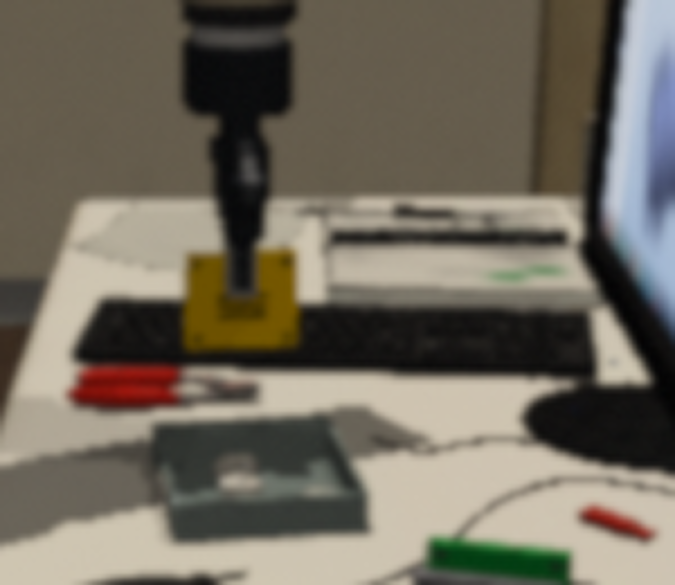

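The picture shows the plate held upright at (240,300), above the pocket on the tray's far side. Going down.

>>> move_arm:
  series:
    - {"dx":0,"dy":0.0005,"dz":0.03,"rx":0,"ry":0,"rz":0,"hand":0.0}
    - {"dx":0,"dy":0,"dz":0.02,"rx":0,"ry":0,"rz":0,"hand":0.0}
    - {"dx":0,"dy":0,"dz":0.01,"rx":0,"ry":0,"rz":0,"hand":0.0}
    - {"dx":0,"dy":0,"dz":0.005,"rx":0,"ry":0,"rz":0,"hand":0.0}
    - {"dx":0,"dy":0,"dz":0,"rx":0,"ry":0,"rz":0,"hand":0.0}

```text
time_s: 21.82
tcp_pos: [435.3, 242.5, 235.6]
eef_rot: [180.0, 0.0, -172.4]
wrist_force: [0.6, -0.3, -0.7]
width: 7.0
grip_force: 59.5
```

>>> move_arm:
  series:
    - {"dx":0,"dy":0,"dz":0.006,"rx":0,"ry":0,"rz":0,"hand":0.0}
    - {"dx":0,"dy":0,"dz":0.005,"rx":0,"ry":0,"rz":0,"hand":0.0}
    - {"dx":0,"dy":0,"dz":0.004,"rx":0,"ry":0,"rz":0,"hand":0.0}
    - {"dx":0,"dy":0,"dz":0.002,"rx":0,"ry":0,"rz":0,"hand":0.0}
    - {"dx":0,"dy":0,"dz":0,"rx":0,"ry":0,"rz":0,"hand":0.0}
    - {"dx":0,"dy":0,"dz":0,"rx":0,"ry":0,"rz":0,"hand":0.0}

```text
time_s: 22.58
tcp_pos: [435.1, 242.4, 218.3]
eef_rot: [-180.0, 0.0, -172.4]
wrist_force: [1.0, -0.6, -0.4]
width: 6.8
grip_force: 59.5
```

>>> move_arm:
  series:
    - {"dx":0,"dy":0,"dz":0.001,"rx":0,"ry":0,"rz":0,"hand":0.0}
    - {"dx":0,"dy":0,"dz":0.001,"rx":0,"ry":0,"rz":0,"hand":0.0}
    - {"dx":0,"dy":0,"dz":0.001,"rx":0,"ry":0,"rz":0,"hand":0.0}
    - {"dx":0,"dy":0,"dz":0,"rx":0,"ry":0,"rz":0,"hand":0.0}
    - {"dx":0,"dy":0,"dz":0,"rx":0,"ry":0,"rz":0,"hand":0.0}

```text
time_s: 23.2
tcp_pos: [435.0, 242.4, 216.6]
eef_rot: [180.0, 0.1, -172.4]
wrist_force: [-5.1, -2.4, 19.3]
width: 7.3
grip_force: 62.7
```

Floor contact. Easing off, then a slow release and retreat.

>>> move_arm:
  series:
    - {"dx":0,"dy":0,"dz":-0.001,"rx":0,"ry":0,"rz":0,"hand":0.0}
    - {"dx":0,"dy":0,"dz":0,"rx":0,"ry":0,"rz":0,"hand":0.12}
    - {"dx":0,"dy":0,"dz":0,"rx":0,"ry":0,"rz":0,"hand":0.2}
    - {"dx":0,"dy":0,"dz":0,"rx":0,"ry":0,"rz":0,"hand":0.35}
    - {"dx":0,"dy":0,"dz":0,"rx":0,"ry":0,"rz":0,"hand":0.45}
    - {"dx":0,"dy":0,"dz":0,"rx":0,"ry":0,"rz":0,"hand":0.45}
    - {"dx":0,"dy":0,"dz":-0.015,"rx":0,"ry":0,"rz":0,"hand":0.45}
    - {"dx":0,"dy":0,"dz":-0.03,"rx":0,"ry":0,"rz":0,"hand":0.45}
    - {"dx":0,"dy":0,"dz":-0.05,"rx":0,"ry":0,"rz":0,"hand":0.45}
    - {"dx":0,"dy":0,"dz":-0.06,"rx":0,"ry":0,"rz":0,"hand":0.45}

```text
time_s: 24.45
tcp_pos: [434.7, 242.2, 372.1]
eef_rot: [-180.0, -0.1, -172.4]
wrist_force: [1.2, 0.6, 0.0]
width: 38.2
grip_force: 0.0
```

>>> move_arm:
  series:
    - {"dx":0,"dy":0.05,"dz":-0.02,"rx":0,"ry":0,"rz":0,"hand":0.45}
    - {"dx":0.03,"dy":0.05,"dz":0,"rx":0,"ry":0,"rz":0,"hand":0.45}
    - {"dx":0.03,"dy":0.05,"dz":0,"rx":0,"ry":0,"rz":0,"hand":0.45}
    - {"dx":0.03,"dy":0.05,"dz":0,"rx":0,"ry":0,"rz":0,"hand":0.45}
    - {"dx":0,"dy":0,"dz":0,"rx":0,"ry":0,"rz":0,"hand":0.45}
    - {"dx":0,"dy":0,"dz":0,"rx":0,"ry":0,"rz":0,"hand":0.45}

```text
time_s: 25.2
tcp_pos: [319.2, 428.6, 391.0]
eef_rot: [-180.0, -0.0, -172.3]
wrist_force: [-1.4, -0.5, -0.3]
width: 38.5
grip_force: 0.0
```

Run:
```python
from h import *
t=snap('top','top5'); s=snap('side','side5')
a=cv2.resize(t['frame'][135:265,200:450,::-1],(775,403),interpolation=cv2.INTER_CUBIC)
b=cv2.resize(s['frame'][150:200,270:400,::-1],(507,195),interpolation=cv2.INTER_CUBIC)
o=np.zeros((598,775,3),np.uint8); o[:403]=a; o[403:,:507]=b; cv2.imwrite('pics/end.png',o)
for n,c in(('top',t),('side',s)):
    P=cloud(c); f=c['frame'].astype(int); x,y,z=P[...,0],P[...,1],P[...,2]
    m=(f[...,0]>f[...,2]+40)&(f[...,1]>f[...,2]+30)&(x>370)&(x<500)&(abs(y-240)<30)
    for lo,hi in((35,50),(65,90)):
        k=m&(z>lo)&(z<hi); print(n,lo,k.sum(),P[k].mean(0).round(1),np.nanmax(z[m]).round(1))
```

```text
top 35 27 [434.9 236.7  42.8] 76.6
top 65 89 [435.2 240.   72. ] 76.6
side 35 109 [436.1 237.2  42.5] 74.2
side 65 75 [436.2 238.1  69.6] 74.2
```

View pics/end.png

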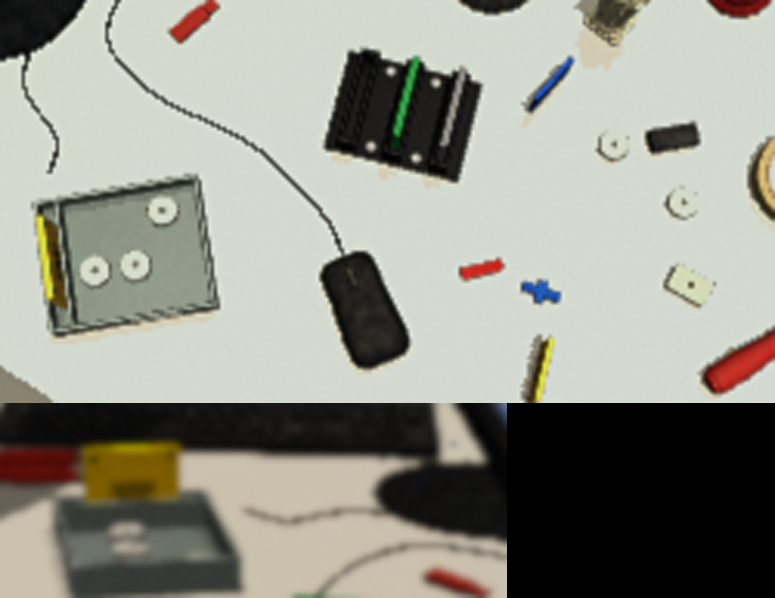

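The final picture shows three wheels flat in the bay at (162,210), (95,270) and (135,265). The yellow cover stands upright in the pocket at (50,262), with its top at z of about 74. Everything else is where it was.

```bash
python3 -c "
from cell import hand_in; print(hand_in())"
```

```text
the job is handed in; nothing more can be done
None
```

The job is handed in: three white wheels lie in the bay (one was already there, two were added), the yellow cover stands upright in the pocket, and nothing else was moved, with the arm finished at about 25 s of the 72 s allowed.

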